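# Brake the jewellery caddy, shut its sticking drawer, release it

## Task

The drawer of the little wheeled jewellery caddy sticks, and pushing it just makes the caddy roll away. Press the brake lever on its side firmly down until the rubber foot bites and the lever stays down by itself (firmly, but without crushing the rubber), then push the drawer gently fully shut without letting the caddy roll, and last flick the lever fully up again so that the caddy is free. Leave the jar, the scent bottle and the lipstick alone.

Things in the scene. Friction and masses are not known exactly. Their poses are not given: they have to be found in the camera images.
- runner: Thin fixed grey mat, 320 x 300 x 3 mm, on which the caddy rolls. Its x axis is the caddy's rolling direction and points from the drawer front to the caddy's back; z up; its z = 0 is the table top. Its yaw is the caddy's yaw. Two low aluminium guide tracks and, on the -y side, a low steel brake rail run along x.
- caddy (a joint): How far the caddy has rolled along the runner's +x (m); it rolls with about 1 N when the brake is up.
- caddy_top (a point): Centre of the caddy's lid, 85 mm above the table. The caddy is a clear case with white base and brass edges, 170 mm (x) by 180 mm (y) wide, on four small castors that roll along x only; small rings stand on it up to 105 mm above the table.
- drawer_front (a point): Centre of the outer face of the white drawer front, 51 mm above the table. The front is flat and upright, 178 mm wide, from 23 to 79 mm above the table, with a 6 mm brass strip on its top edge; it faces the runner's -x. Fully shut, this face is 95 mm from the caddy's centre along x.
- drawer (a joint): How far the drawer stands out (m): 0 is fully shut against a hard stop, grows as it is pulled out. It sticks: about 4 N slides it; a firmly locked caddy holds against well over 10 N of push.
- brake (a joint): Angle of the brake lever (rad): 0 fully up, against its stop; grows as it is pressed down. The hinge is stiff (5 to 6 N at the knob, either way) and stays where it is left. Its rubber foot, under the hinge, first touches the brake rail somewhere between 0.45 and 1.0: this differs with wear and cannot be seen. From there the force needed at the knob climbs by about 2 N per mm.
- brake_hinge (a point): Hinge of the brake lever, on the caddy's right side (runner's -y), 36 mm above the table; its axis is the runner's x axis. How hard to press, as a force along the knob's path: below about 8 N the rubber foot does not bite for good, 9 to 14 N is a firm bite, and above about 17 N the rubber is crushed.
- brake_knob (a point): Centre of the brass cross knob at the end of the steel lever: cylinder of radius 9 mm, 24 mm long, axis along the runner's x, free all round (can be pressed or pinched by its flat ends from above). 101.6 mm from the hinge axis; lever fully up: 124 mm above the table, 50 mm out from the hinge towards the runner's -y; pressed 1 rad down: 40 mm above the table, 102 mm out.
- jar: White round cream jar with a brass cap, 56 mm wide, 42 mm tall, loose; origin at the centre of its underside. Stands behind the lever. Leave alone.
- scent: Amber glass scent bottle with a black cap, 52 mm wide, 105 mm tall, loose; origin at the centre of its underside. Stands at the caddy's back left. Leave alone.
- lipstick: Standing white and brass lipstick, 21 mm square, 64 mm tall, loose; origin at the centre of its underside. Stands at the caddy's front left. Leave alone.

How it is judged:
On the way, in this order (a step that is already met when the one before it is completed fails the run):
1. The brake is locked: the lever is let go of and its rubber foot stays bitten (pressing on the rail with over 18 N), with the drawer still open (contact force between shoe and strip above 18 N and contact force between each of the fingers, the arm and brake below 0.5 N and value of joint drawer above 0.01 m), for 0.2 s.
2. With the brake still bitten, the drawer is pushed fully shut (within 2.5 mm) (value of joint drawer below 0.0025 m and contact force between shoe and strip above 10 N), for 0.2 s.
At the end, for the whole second after the job is handed in: The brake lever is fully up (within 0.2 rad) and still, the drawer fully shut (within 2.5 mm), the caddy at rest within 15 mm of where it stood (value of joint brake below 0.2 rad and value of joint drawer below 0.0025 m and distance of caddy_top from where it was at the start of the episode below 0.015 m and velocity of joint brake below 0.05 rad/s and velocity of joint caddy between -0.005 and 0.005 m/s); the robot touches nothing.
It fails at once if The rubber foot is crushed (pressed on the rail with more than 100 N) (contact force between shoe and strip above 100 N).
It fails at once if The drawer is pushed with more than 25 N (contact force between anything else and drawer above 25 N).
It fails at once if The caddy rolls more than 15 mm from where it stood (distance of caddy_top from where it was at the start of the episode above 0.015 m).
It fails at once if The jar, scent bottle or lipstick is moved by more than 15 mm or tipped (distance of any of jar, scent, lipstick from where it was at the start of the episode above 0.015 m or angle between any of scent, lipstick, jar's own z axis and vertical above 0.3 rad).
It also fails if it takes over 67 s, if anything falls off the work surface, if the arm or the gripper's body presses on something with over 40 N, if the wrist force passes 120 N, or if a joint passes its speed limit or range.

## Robot

A 6-joint arm with a two-finger parallel gripper is mounted at the origin on the work surface. World frame = base frame: x ahead of the robot, y to its left, z up, the work surface at z = 0. Lengths are in m, angles in rad, forces in N, time in s.
With the tool pointing down it reaches from about 0.35 to 0.85 m from the base axis. Payload 8.1 kg.
Tool frame: the origin (TCP) lies at the very end of the fingers, on their centre line; the grasp point (between the pads) lies robot.hold_point_z behind it (robot.hold_point_z is the distance from the TCP to the grasp point, in m); z points along the fingers, y is the direction in which the jaws open and shut (so a half turn about z gives the same grasp; the last joint's range is limited). The gripper opens to 93 mm and grips with 3 to 60 N. Pads are 15 mm wide; open, the fingers measure 128 mm over their backs; the gripper's body (75 mm by 188 mm) begins 65 mm behind the grasp point.
Start: joints at [1.146, 0.13, 1.488, -0, 1.523, -0.085], TCP at [0.2, 0.566, 0.219] pointing down, gripper open.
Joint ranges: [-2.96, 2.96], [-0.89, 2.26], [0.02, 2.5], [-1.34, 4.48], [0, 2.73], [-2.66, 2.66]. Speed limits (rad/s): [2.39, 2.39, 2.79, 3.14, 3.14, 3.14].

## Interface

Orientations are given as a rotation vector (axis times angle).
In Python, from plant import robot, cams gives the robot as it stands. The module is installed in compiled form; this text tells all that it offers.
- The arm moves only by the tool step_arm, never from a script. Its argument "deltas" is a list of rows, each an object with "offset": the shift along the tool's x, y, z in cm, a list of three; "roll": the turn about the tool's z in rad. In form: [{"offset": [x, y, z], "roll": roll}, ...]. A call has 1 to 12 rows; each row shifts and turns the commanded pose from where the row before left it, along the tool's axes as they then stand; what a row does not reach is not made up. A row lasts 1/8 s, in which the tool goes at most 62.5 mm and 10.7 degrees, less where a joint would pass 70% of its speed; a pose out of reach is approached as far as the arm can. A call with a gripper value outside its range is refused whole. "fingers" is the finger opening in cm, from 0 to 9.3, set as the call begins (left out, the last holds). The fingers move at their own pace and stop on an object; "grip_force" is the grip in N (left out, the last holds). Time passes only in rows, so rows that do not move let the fingers close. It gives the time, the measured TCP pose, the force and the opening at its end, in the units of the state.
- robot.read_state(): the state, without advancing time (a new reading comes with each control period).
- cams.read_camera(name): name is "side" or "top" or "wrist"; returns a dict with "pixels" (480x640x3 uint8, red, green, blue), "fx", "fy", "cx", "cy" (pixels), "extrinsics" (4x4, takes a point from world to camera coordinates). Camera axes: x right, y down, z forward; pixel columns grow to the right and rows downward; lengths in m; the calibration is good to about 2 mm. A picture is of the moment at which its call begins. There is no depth.
- robot.close_job(): hands the job in, once; it reports no verdict.
Trained networks look in a picture, given as the dict that the camera call returned (one of the last four; its "shot" number tells which), for a name from the list of things; names that differ only in an ending like _2 or _b are one class to them, and where a whole thing is asked for, a point or a joint stands for the part that bears it (a point fixed in the world has none). Each returns a list of dicts, best first, with "score" (0 to 1); they miss things now and then, are a little off and sometimes report something else, mostly with a low value. They report only what shows in the picture. A call takes as long as a camera call.
- cams.boxes_of(picture, thing): "xy" ([column, row] in pixels, amid what is visible of it).
- cams.silhouettes(picture, thing): "mask" (480x640 bool, what is visible of it) and "xy" ([column, row] in pixels, amid what is visible of it).
- cams.pinpoint(picture, thing): "xy" ([column, row] in pixels: a listed point, or the origin of a listed thing).
The state is a dict: "t": time; "q": joint angles; "dq": joint speeds; "joint_torque": joint torques, N m; "tool_pos": TCP position; "orientation": TCP orientation; "force": force on the tool from outside, world axes, zero at the start; "wrist_torque": the same for the moment, N m; "opening": finger opening in m.
Only numpy, scipy, OpenCV 4.12 (cv2) and the standard library are available. Lean on these libraries where they do the work, as an engineer would, in place of code of your own. Each camera call takes 0.05 s, during which the arm holds its last target. There are 200 camera calls.

## Working session

There is one attempt and no reset: what is moved stays moved. The work goes in short steps, Python scripts to look and compute and a tool call to move; the robot and the scene stay as the last step left them, time stands still between calls to the robot, and variables do not carry over. Pictures are saved under pics/ and viewed, about 8 in all and at most 12, crops included, and the job is handed in when it is done.

Besides the shell and the picture viewer there is one more tool, called after "Emit:" as name(argument=value, ...) on one line, values as JSON. step_arm: Moves the arm, as the interface text tells. Its arguments: {"type":"object","properties":{"deltas":{"type":"array"},"fingers":{"type":"number"},"grip_force":{"type":"number"}},"required":["deltas"]}

```bash
mkdir -p pics; cat > h.py <<'E'
import numpy as np, cv2
from plant import robot, cams
from scipy.spatial.transform import Rotation as R
names=["runner","caddy_top","drawer_front","brake_hinge","brake_knob","jar","scent","lipstick"]
def ray(p,xy):
    E=np.array(p["extrinsics"]);d=E[:3,:3].T@np.array([(xy[0]-p["cx"])/p["fx"],(xy[1]-p["cy"])/p["fy"],1]);return -E[:3,:3].T@E[:3,3],d/np.linalg.norm(d)
def at_z(p,xy,z):
    o,d=ray(p,xy);return o+d*(z-o[2])/d[2]
def tri(obs):
    A=np.zeros((3,3));b=np.zeros(3)
    for p,xy in obs:
        o,d=ray(p,xy);M=np.eye(3)-np.outer(d,d);A+=M;b+=M@o
    return np.linalg.solve(A,b)
def proj(p,X):
    E=np.array(p["extrinsics"]);c=E[:3,:3]@X+E[:3,3];return c[:2]/c[2]*[p["fx"],p["fy"]]+[p["cx"],p["cy"]]
E
cat > a.py <<'E'
from h import *
np.set_printoptions(precision=4,suppress=True)
ps={c:cams.read_camera(c) for c in ("side","top","wrist")}
im={c:cv2.cvtColor(p["pixels"],cv2.COLOR_RGB2BGR) for c,p in ps.items()}
for n in names:
    ob=[]
    for c,p in ps.items():
        r=cams.pinpoint(p,n)
        if r:
            print(n,c,np.round(r[0]["xy"]),round(r[0]["score"],2)); 
            if r[0]["score"]>.4: ob.append((p,r[0]["xy"]))
            cv2.circle(im[c],tuple(int(v) for v in r[0]["xy"]),4,(0,0,255),1);cv2.putText(im[c],n[:9],tuple(int(v)+4 for v in r[0]["xy"]),0,.4,(255,0,255),1)
    if len(ob)>1: print("  tri",tri(ob), "err",[np.round(np.linalg.norm(proj(p,tri(ob))-xy),1) for p,xy in ob])
for c in im: cv2.imwrite(f"pics/a_{c}.png",im[c])
s=robot.read_state();print(s["t"],s["tool_pos"],s["orientation"],s["force"],robot.hold_point_z)
E
python3 a.py
```

```text
runner side [311. 318.] 0.72
runner top [279. 262.] 0.91
  tri [0.5817 0.1198 0.0025] err [np.float64(0.0), np.float64(0.0)]
caddy_top side [316. 285.] 0.82
caddy_top top [277. 262.] 0.62
  tri [0.5726 0.1195 0.0895] err [np.float64(1.1), np.float64(1.0)]
drawer_front side [389. 317.] 0.9
drawer_front top [296. 323.] 0.76
  tri [0.4518 0.0823 0.0462] err [np.float64(1.3), np.float64(1.1)]
brake_hinge top [329. 242.] 0.75
brake_knob side [330. 213.] 0.55
brake_knob top [356. 229.] 0.81
  tri [ 0.6348 -0.0344  0.1233] err [np.float64(0.7), np.float64(0.7)]
jar side [286. 237.] 0.96
jar top [357. 178.] 0.95
  tri [ 0.7651 -0.0537 -0.0007] err [np.float64(3.3), np.float64(3.3)]
scent side [196. 388.] 0.63
scent top [184. 228.] 0.62
  tri [ 0.6597  0.3329 -0.0067] err [np.float64(2.2), np.float64(1.6)]
lipstick side [321. 412.] 0.74
lipstick top [212. 314.] 0.66
  tri [ 0.4715  0.2639 -0.0089] err [np.float64(1.3), np.float64(0.9)]
1.35 [0.1999 0.5657 0.2187] [-0.5312 -3.0964 -0.    ] [-0.272   0.5342 -0.9307] 0.0188
```

View pics/a_top.png

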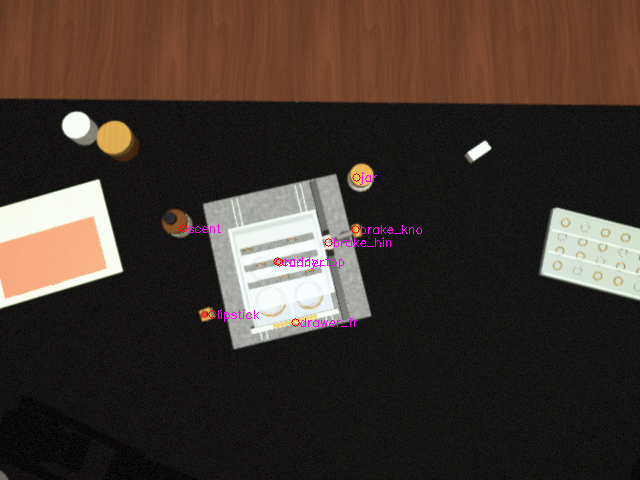

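View pics/a_side.png

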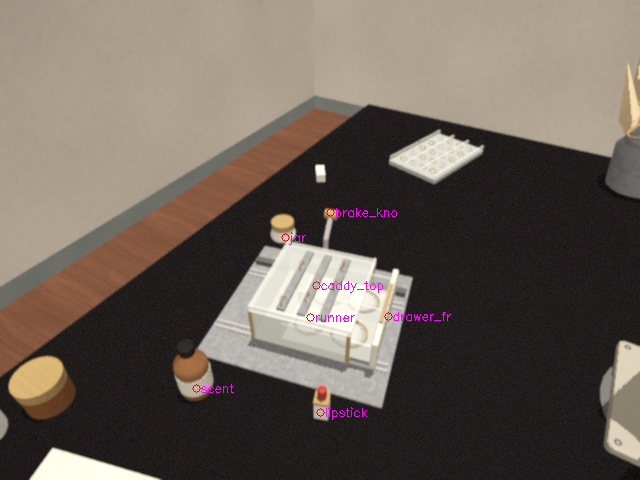

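The top view shows the mat with corners at about (204,204), (335,176), (370,316) and (234,348). The drawer is at the bottom, the knob at (356,229) and the jar at (361,177). The side view agrees. Next I need the yaw.

```bash
cat > b.py <<'E'
from h import *
np.set_printoptions(precision=4,suppress=True)
p=cams.read_camera("top")
C=[at_z(p,c,.003)[:2] for c in [(204,204),(335,176),(370,316),(234,348)]]
for i in range(4):
    d=C[i]-C[i-1]; print(np.linalg.norm(d),(np.arctan2(d[1],d[0])+np.pi/4)%(np.pi/2)-np.pi/4)
m=cams.silhouettes(p,"runner")[0]["mask"].astype(np.uint8)
pts=cv2.convexHull(cv2.findContours(m,0,2)[0][0])[:,0]
w=np.array([at_z(p,c,.003)[:2] for c in pts],np.float32)
r=cv2.minAreaRect(w);print(r)
for n in names[1:5]:
    print(n,[(np.round(x["xy"]),round(x["score"],2),at_z(p,x["xy"],dict(caddy_top=.085,drawer_front=.051,brake_hinge=.036,brake_knob=.124)[n])) for x in cams.pinpoint(p,n)[:2]])
s=robot.read_state();T=R.from_rotvec(s["orientation"]).as_matrix();print(T)
E
python3 b.py
```

```text
0.3175620284605316 0.22955893560494411
0.29492792010738383 0.22180898814479
0.3159096409485508 0.2342335384775871
0.2963964791020589 0.22743403061110934
((0.592195451259613, 0.09431245923042297), (0.32040834426879883, 0.32385289669036865), 13.287887573242188)
caddy_top [(array([283., 261.]), 0.57, array([0.5764, 0.1095, 0.085 ]))]
drawer_front [(array([327., 240.]), 0.18, array([0.624 , 0.0179, 0.051 ]))]
brake_hinge [(array([326., 240.]), 0.81, array([0.6258, 0.0195, 0.036 ]))]
brake_knob [(array([183., 228.]), 0.71, array([0.6374, 0.301 , 0.124 ])), (array([356., 230.]), 0.6, array([ 0.6333, -0.0349,  0.124 ]))]
[[-0.9428  0.3332 -0.    ]
 [ 0.3332  0.9428  0.    ]
 [ 0.      0.     -1.    ]]
```

Emit:
step_arm(deltas=[{"offset": [0,0,0],"roll": 0.167},{"offset": [0,0,0],"roll": 0.167},{"offset": [0,0,0],"roll": 0.167},{"offset": [0,0,0],"roll": 0.167},{"offset": [0,0,0],"roll": 0.167},{"offset": [0,0,0],"roll": 0.168},{"offset": [-4.27,1.79,0],"roll": 0},{"offset": [-4.27,1.79,0],"roll": 0},{"offset": [-4.27,1.79,0],"roll": 0},{"offset": [-4.27,1.79,0],"roll": 0},{"offset": [-4.27,1.79,0],"roll": 0},{"offset": [-4.27,1.79,0],"roll": 0}], fingers=6)

```text
t: 3.15
tool_pos: [0.3632, 0.3392, 0.2188]
orientation: [1.954, 2.46, 0.001]
force: [-0.1, 0.0, -0.9]
opening: 0.0601
```

Emit:
step_arm(deltas=[{"offset": [-4.27,1.79,0],"roll": 0},{"offset": [-4.27,1.79,0],"roll": 0},{"offset": [-4.27,1.79,0],"roll": 0},{"offset": [-4.27,1.79,0],"roll": 0},{"offset": [-4.27,1.79,0],"roll": 0},{"offset": [-4.27,1.79,0],"roll": 0},{"offset": [-4.27,1.79,0],"roll": 0},{"offset": [-4.27,1.79,0],"roll": 0},{"offset": [-4.27,1.79,0],"roll": 0},{"offset": [0,0,0],"roll": 0},{"offset": [0,0,0],"roll": 0}])

```text
t: 4.53
tool_pos: [0.6059, 0.0028, 0.2184]
orientation: [-1.954, -2.459, 0.0]
force: [0.2, 0.2, -0.2]
opening: 0.0597
```

```bash
cat > c.py <<'E'
from h import *
import sys
np.set_printoptions(precision=4,suppress=True)
s=robot.read_state();T=R.from_rotvec(s["orientation"]).as_matrix()
print("t",s["t"],"tcp",s["tool_pos"],"tooly yaw",np.arctan2(T[1,1],T[0,1]),"F_tool",T.T@np.array(s["force"]),"open",s["opening"])
tag=sys.argv[1]; obs=[]
for c in sys.argv[2].split(","):
    p=cams.read_camera(c); im=cv2.cvtColor(p["pixels"],cv2.COLOR_RGB2BGR)
    for n,z in (("brake_knob",.124),("brake_hinge",.036),("drawer_front",.051),("caddy_top",.085)):
        for x in cams.pinpoint(p,n)[:2]:
            X=at_z(p,x["xy"],z); print(c,n,np.round(x["xy"]),round(x["score"],2),X,"d_tool mm",1000*T.T@(X-s["tool_pos"]))
            cv2.circle(im,tuple(int(v) for v in x["xy"]),4,(0,0,255),1);cv2.putText(im,n,tuple(int(v)+4 for v in x["xy"]),0,.4,(255,0,255),1)
    cv2.imwrite(f"pics/{tag}_{c}.png",im)
E
python3 c.py c wrist,top
```

```text
t 4.525 tcp [0.6059 0.0028 0.2184] tooly yaw 0.22753717734386258 F_tool [0.1514 0.2266 0.1709] open 0.059729654567914146
wrist brake_knob [339. 292.] 0.7 [ 0.6324 -0.0342  0.124 ] d_tool mm [-42.0079  17.5024  94.3434]
wrist brake_knob [160.  83.] 0.16 [0.4825 0.0835 0.124 ] d_tool mm [ 106.4782 -102.0148   94.5032]
wrist brake_hinge [336. 203.] 0.86 [0.6218 0.018  0.036 ] d_tool mm [ 11.1869  19.0055 182.375 ]
wrist drawer_front [163.  85.] 0.64 [0.4545 0.0852 0.051 ] d_tool mm [ 114.3342 -128.8722  167.5237]
wrist caddy_top [310.  78.] 0.57 [0.5755 0.1133 0.085 ] d_tool mm [114.4791  -4.5975 133.4515]
top brake_hinge [330. 242.] 0.96 [0.6224 0.0125 0.036 ] d_tool mm [  5.6665  18.3217 182.372 ]
top drawer_front [297. 323.] 0.64 [0.4539 0.0813 0.051 ] d_tool mm [ 110.7351 -130.275   167.5223]
top caddy_top [281. 256.] 0.72 [0.5859 0.1122 0.085 ] d_tool mm [111.0594   5.215  133.4437]
```

Emit:
step_arm(deltas=[{"offset": [-2.1,0.88,0],"roll": 0},{"offset": [-2.1,0.87,0],"roll": 0},{"offset": [0,0,1.5],"roll": 0},{"offset": [0,0,1.5],"roll": 0},{"offset": [0,0,1.5],"roll": 0},{"offset": [0,0,0],"roll": 0}])

```text
t: 5.78
tool_pos: [0.6312, -0.0337, 0.171]
orientation: [-1.951, -2.458, 0.003]
force: [0.1, -0.8, 0.5]
opening: 0.06
```

```bash
python3 c.py d wrist
```

```text
t 5.775 tcp [ 0.6312 -0.0337  0.171 ] tooly yaw 0.22868626077308854 F_tool [-0.8182 -0.0533 -0.5089] open 0.059975316741777786
wrist brake_knob [317. 261.] 0.96 [ 0.6314 -0.0336  0.124 ] d_tool mm [-0.0161  0.4572 47.0322]
wrist drawer_front [104.  10.] 0.78 [0.4536 0.0859 0.051 ] d_tool mm [ 156.5762 -145.3757  120.8222]
```

View pics/d_wrist.png

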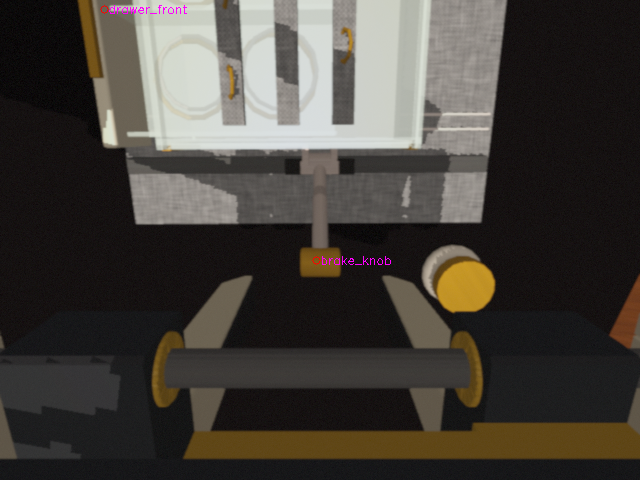

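The knob at (320,261) sits midway between the fingertips, which are at about 250 and 385. The jar is clear to the right. I'll descend 6.6 cm and grip.

Emit:
step_arm(deltas=[{"offset": [0,0.05,2.2],"roll": 0},{"offset": [0,0,2.2],"roll": 0},{"offset": [0,0,2.2],"roll": 0},{"offset": [0,0,0],"roll": 0}])

```text
t: 6.52
tool_pos: [0.632, -0.0342, 0.106]
orientation: [-1.953, -2.458, 0.003]
force: [-1.1, 0.0, -0.9]
opening: 0.0599
```

Emit:
step_arm(deltas=[{"offset": [0,0,0],"roll": 0},{"offset": [0,0,0],"roll": 0},{"offset": [0,0,0],"roll": 0},{"offset": [0,0,0],"roll": 0},{"offset": [0,0,0],"roll": 0},{"offset": [0,0,0],"roll": 0},{"offset": [0,0,0],"roll": 0},{"offset": [0,0,0],"roll": 0}], fingers=0, grip_force=40)

```text
t: 7.52
tool_pos: [0.6336, -0.0344, 0.1081]
orientation: [1.954, 2.459, 0.001]
force: [-0.6, 0.5, 5.5]
opening: 0.0237
```

```bash
cat > f.py <<'E'
from h import *
np.set_printoptions(precision=4,suppress=True)
s=robot.read_state();T=R.from_rotvec(s["orientation"]).as_matrix();F=T.T@np.array(s["force"])
print("t",s["t"],"tcp",s["tool_pos"],"F_tool",F,"open",s["opening"])
E
python3 f.py; python3 - <<'E'
import numpy as np
# arc offsets (tool x = -out, z = down) cm for angle steps
a0=np.arctan2(88,50.);P=lambda t:10.16*np.array([-np.cos(a0-t),-np.sin(a0-t)])*[1,1]
for t in np.arange(0,1.1,.08): print(round(t,2),np.round((P(t+.08)-P(t)),3))
E
```

```text
t 7.525 tcp [ 0.6336 -0.0344  0.1081] F_tool [ 0.5868 -0.4923 -5.5338] open 0.023722132126764682
0.0 [-0.69   0.429]
0.08 [-0.653  0.483]
0.16 [-0.613  0.534]
0.24 [-0.568  0.581]
0.32 [-0.52   0.625]
0.4 [-0.468  0.664]
0.48 [-0.414  0.699]
0.56 [-0.356  0.73 ]
0.64 [-0.297  0.756]
0.72 [-0.236  0.778]
0.8 [-0.173  0.794]
0.88 [-0.109  0.805]
0.96 [-0.044  0.811]
1.04 [0.021 0.812]
```

Emit:
step_arm(deltas=[{"offset": [-0.69,0,0.43],"roll": 0},{"offset": [-0.65,0,0.48],"roll": 0},{"offset": [-0.61,0,0.53],"roll": 0},{"offset": [-0.57,0,0.58],"roll": 0},{"offset": [0,0,0],"roll": 0}])

```text
t: 8.15
tool_pos: [0.6397, -0.0587, 0.0881]
orientation: [1.954, 2.459, 0.002]
force: [0.6, 1.1, 5.9]
opening: 0.0237
```

```bash
cat > f.py <<'E'
from h import *
np.set_printoptions(precision=4,suppress=True)
s=robot.read_state();T=R.from_rotvec(s["orientation"]).as_matrix();F=T.T@np.array(s["force"])
d=T.T@(np.array(s["tool_pos"])-[.6336,-.0344,.1081])*1000
out=50-d[0]; up=88-d[2]; a=np.arctan2(up,out); tang=np.array([-np.sin(a),0,np.cos(a)]);rad=np.array([-np.cos(a),0,-np.sin(a)])
print("t",s["t"],"tcp",s["tool_pos"],"F_tool",F,"open",s["opening"])
print("d",d,"angle",1.054-a,"r",np.hypot(out,up),"F_tang",-F@tang,"F_rad",F@rad)
E
python3 f.py
```

```text
t 8.15 tcp [ 0.6397 -0.0587  0.0881] F_tool [ 0.9137  0.8705 -5.9405] open 0.02368719300926288
d [-25.0681   0.447   19.9852] angle 0.3178575342473795 r 101.29771747268228 F_tang 5.01577544126643 F_rad 3.3115643147336318
```

Emit:
step_arm(deltas=[{"offset": [-0.52,0,0.62],"roll": 0},{"offset": [-0.24,0,0.33],"roll": 0},{"offset": [0,0,0],"roll": 0}])

```text
t: 8.52
tool_pos: [0.6417, -0.0662, 0.0789]
orientation: [1.954, 2.458, 0.002]
force: [-0.0, 0.9, 6.1]
opening: 0.0238
```

```bash
python3 f.py
```

```text
t 8.525 tcp [ 0.6417 -0.0662  0.0789] F_tool [ 0.8607  0.1716 -6.0621] open 0.023830918954511397
d [-32.8376   0.6185  29.2108] angle 0.4367983720823021 r 101.57874290293977 F_tang 5.441788742453478 F_rad 2.8065982769047073
```

Emit:
step_arm(deltas=[{"offset": [-0.17,0,0.25],"roll": 0},{"offset": [-0.16,0,0.26],"roll": 0},{"offset": [0,0,0],"roll": 0}])

```text
t: 8.9
tool_pos: [0.6425, -0.0696, 0.074]
orientation: [1.953, 2.458, 0.002]
force: [1.1, -0.4, 7.3]
opening: 0.0237
```

```bash
python3 f.py
```

```text
t 8.9 tcp [ 0.6425 -0.0696  0.074 ] F_tool [-0.6525  0.9535 -7.3208] open 0.023730396418146848
d [-36.2771   0.6529  34.1534] angle 0.4960393413190146 r 101.7014481712691 F_tang 5.865061842497887 F_rad 4.429612019311049
```

Emit:
step_arm(deltas=[{"offset": [-0.15,0,0.26],"roll": 0},{"offset": [-0.14,0,0.27],"roll": 0},{"offset": [0,0,0],"roll": 0}])

```text
t: 9.28
tool_pos: [0.6433, -0.0727, 0.0688]
orientation: [1.953, 2.458, 0.002]
force: [1.4, -0.9, 7.1]
opening: 0.0234
```

```bash
python3 f.py
```

```text
t 9.275 tcp [ 0.6433 -0.0727  0.0688] F_tool [-1.1607  1.2197 -7.0858] open 0.023446638149172
d [-39.4669   0.7399  39.3192] angle 0.5556819269492266 r 101.85350781877875 F_tang 5.669381146059235 F_rad 4.4061728023640665
```

Emit:
step_arm(deltas=[{"offset": [-0.13,0,0.27],"roll": 0},{"offset": [-0.12,0,0.28],"roll": 0},{"offset": [0,0,0],"roll": 0}])

```text
t: 9.65
tool_pos: [0.6441, -0.0755, 0.0635]
orientation: [1.953, 2.457, 0.002]
force: [1.4, -2.3, 7.3]
opening: 0.0234
```

```bash
python3 f.py
```

```text
t 9.65 tcp [ 0.6441 -0.0755  0.0635] F_tool [-2.5174  0.8354 -7.2928] open 0.02340864055830688
d [-42.3084   0.829   44.6734] angle 0.6151566829651208 r 101.97073826754965 F_tang 5.532073004254007 F_rad 5.377535910342435
```

Emit:
step_arm(deltas=[{"offset": [-0.14,0,0.27],"roll": 0},{"offset": [-0.14,0,0.27],"roll": 0},{"offset": [0,0,0],"roll": 0}])

```text
t: 10.02
tool_pos: [0.6447, -0.0781, 0.058]
orientation: [1.953, 2.457, 0.002]
force: [1.3, -1.8, 6.7]
opening: 0.0231
```

```bash
python3 f.py
```

```text
t 10.025 tcp [ 0.6447 -0.0781  0.058 ] F_tool [-2.0246  0.9201 -6.6771] open 0.02309610372817946
d [-44.9884   0.777   50.182 ] angle 0.6751040720617905 r 102.23985598354214 F_tang 5.454572663088394 F_rad 4.350847299116144
```

Emit:
step_arm(deltas=[{"offset": [-0.12,0,0.28],"roll": 0},{"offset": [-0.12,0,0.28],"roll": 0},{"offset": [0,0,0],"roll": 0}])

```text
t: 10.4
tool_pos: [0.6451, -0.0804, 0.0523]
orientation: [1.953, 2.457, 0.002]
force: [1.5, -2.1, 6.5]
opening: 0.0233
```

```bash
python3 f.py
```

```text
t 10.4 tcp [ 0.6451 -0.0804  0.0523] F_tool [-2.392   1.0523 -6.5443] open 0.023253174369942096
d [-47.3397   0.7042  55.8936] angle 0.7353981739851008 r 102.49797128473469 F_tang 5.4656743763641185 F_rad 4.321579573909519
```

Emit:
step_arm(deltas=[{"offset": [-0.08,0,0.29],"roll": 0},{"offset": [-0.08,0,0.29],"roll": 0},{"offset": [0,0,0],"roll": 0}])

```text
t: 10.78
tool_pos: [0.6456, -0.0823, 0.0466]
orientation: [1.953, 2.457, 0.002]
force: [2.4, -2.8, 6.2]
opening: 0.0233
```

```bash
python3 f.py
```

```text
t 10.775 tcp [ 0.6456 -0.0823  0.0466] F_tool [-3.3341  1.7462 -6.1701] open 0.023305039510705144
d [-49.2605   0.7277  61.6142] angle 0.7941851209088662 r 102.70765403845314 F_tang 5.106477900878375 F_rad 4.807355160700271
```

Emit:
step_arm(deltas=[{"offset": [-0.08,0,0.3],"roll": 0},{"offset": [-0.07,0,0.3],"roll": 0},{"offset": [0,0,0],"roll": 0}])

```text
t: 11.15
tool_pos: [0.6462, -0.0839, 0.0407]
orientation: [1.953, 2.456, 0.002]
force: [1.6, -3.9, 6.8]
opening: 0.0232
```

```bash
python3 f.py
```

```text
t 11.15 tcp [ 0.6462 -0.0839  0.0407] F_tool [-4.1616  0.6619 -6.7779] open 0.023224318589361703
d [-50.9122   0.8808  67.4627] angle 0.8532253126930675 r 102.98082620408648 F_tang 5.811799220431372 F_rad 5.429662450941296
```

Emit:
step_arm(deltas=[{"offset": [-0.11,0,0.3],"roll": 0},{"offset": [-0.1,0,0.3],"roll": 0},{"offset": [0,0,0],"roll": 0}])

```text
t: 11.52
tool_pos: [0.6466, -0.0854, 0.0348]
orientation: [1.953, 2.457, 0.002]
force: [1.4, -1.2, 8.7]
opening: 0.0233
```

```bash
python3 f.py
```

```text
t 11.525 tcp [ 0.6466 -0.0854  0.0348] F_tool [-1.5378  1.096  -8.6603] open 0.023333676144568865
d [-52.4735   0.9265  73.3269] angle 0.9117771833162546 r 103.51867984582458 F_tang 8.354889293179683 F_rad 2.7498588231388807
```

Emit:
step_arm(deltas=[{"offset": [-0.02,0,0.2],"roll": 0},{"offset": [0,0,0],"roll": 0},{"offset": [0,0,0],"roll": 0}])

```text
t: 11.9
tool_pos: [0.6467, -0.0857, 0.033]
orientation: [1.953, 2.457, 0.002]
force: [-0.3, -1.5, 9.7]
opening: 0.0235
```

```bash
python3 f.py
```

```text
t 11.9 tcp [ 0.6467 -0.0857  0.033 ] F_tool [-1.4204 -0.561  -9.7126] open 0.023513101034273114
d [-52.8174   0.908   75.1417] angle 0.9295860592057701 r 103.61828040003587 F_tang 9.461272685440779 F_rad 2.6146821179124293
```

Emit:
step_arm(deltas=[{"offset": [-0.01,0,0.15],"roll": 0},{"offset": [0,0,0],"roll": 0},{"offset": [0,0,0],"roll": 0}])

```text
t: 12.28
tool_pos: [0.6468, -0.086, 0.0318]
orientation: [1.953, 2.457, 0.002]
force: [0.3, -1.8, 9.9]
opening: 0.0233
```

```bash
python3 f.py
```

```text
t 12.275 tcp [ 0.6468 -0.086   0.0318] F_tool [-1.8039 -0.067  -9.9126] open 0.023294423338927336
d [-53.0921   0.9554  76.4325] angle 0.9422616085309464 r 103.7390870249445 F_tang 9.649651644878825 F_rad 2.8979685888035838
```

Emit:
step_arm(deltas=[{"offset": [0,0,0.2],"roll": 0},{"offset": [0,0,0],"roll": 0},{"offset": [0,0,0],"roll": 0}])

```text
t: 12.65
tool_pos: [0.6468, -0.0863, 0.0299]
orientation: [1.952, 2.456, 0.002]
force: [-0.6, -2.6, 11.9]
opening: 0.0238
```

```bash
python3 f.py;python3 f.py
```

```text
t 12.65 tcp [ 0.6468 -0.0863  0.0299] F_tool [ -2.4138  -1.14   -11.9229] open 0.023772047860941375
d [-53.3625   0.9149  78.3183] angle 0.9606054524320389 r 103.81497970153681 F_tang 11.645808630450585 F_rad 3.5152268964592195
t 12.65 tcp [ 0.6468 -0.0863  0.0299] F_tool [ -2.4138  -1.14   -11.9229] open 0.023772047860941375
d [-53.3625   0.9149  78.3183] angle 0.9606054524320389 r 103.81497970153681 F_tang 11.645808630450585 F_rad 3.5152268964592195
```

Emit:
step_arm(deltas=[{"offset": [0,0,0.06],"roll": 0},{"offset": [0,0,0],"roll": 0},{"offset": [0,0,0],"roll": 0}])

```text
t: 13.02
tool_pos: [0.6469, -0.0863, 0.0295]
orientation: [1.952, 2.456, 0.002]
force: [-0.6, -3.6, 13.0]
opening: 0.0235
```

```bash
python3 f.py
```

```text
t 13.025 tcp [ 0.6469 -0.0863  0.0295] F_tool [ -3.4178  -1.3357 -13.046 ] open 0.02353673893246673
d [-53.4169   0.9575  78.7473] angle 0.9647679008411024 r 103.82994476017731 F_tang 12.689503904370062 F_rad 4.5667406294301625
```

Emit:
step_arm(deltas=[{"offset": [0,0,0],"roll": 0},{"offset": [0,0,0],"roll": 0},{"offset": [0,0,0],"roll": 0},{"offset": [0,0,0],"roll": 0},{"offset": [0,0,0],"roll": 0}], fingers=5.5)

```text
t: 13.65
tool_pos: [0.645, -0.0851, 0.0269]
orientation: [-1.954, -2.46, 0.0]
force: [-1.0, 1.1, 0.5]
opening: 0.0549
```

```bash
python3 f.py; python3 c.py e wrist,side,top
```

```text
t 13.65 tcp [ 0.645  -0.0851  0.0269] F_tool [ 1.3057 -0.7369 -0.5468] open 0.05493577039577073
d [-51.9994  -0.3734  81.1649] angle 0.9870885943318106 r 102.22816681879654 F_tang 0.6329165344166136 F_rad -1.2661671988645347
t 13.65 tcp [ 0.645  -0.0851  0.0269] tooly yaw 0.22806707848535643 F_tool [ 1.3057 -0.7369 -0.5468] open 0.05493577039577073
wrist brake_knob [317. 303.] 0.81 [ 0.6363 -0.045   0.124 ] d_tool mm [ 41.0611   0.5535 -97.0668]
wrist brake_hinge [318.  45.] 0.75 [0.6217 0.0193 0.036 ] d_tool mm [106.9501   0.9234  -9.0556]
side brake_knob [336. 229.] 0.6 [0.5988 0.0046 0.124 ] d_tool mm [ 97.8607 -24.686  -97.0493]
side drawer_front [389. 317.] 0.62 [0.4474 0.0861 0.051 ] d_tool mm [ 211.5013 -153.6882  -23.9903]
side drawer_front [198. 388.] 0.32 [0.6265 0.355  0.051 ] d_tool mm [432.9126  81.5382 -24.024 ]
side caddy_top [314. 283.] 0.87 [0.5786 0.1124 0.085 ] d_tool mm [207.4687 -20.043  -58.0318]
top brake_hinge [212. 314.] 0.73 [0.4716 0.2567 0.036 ] d_tool mm [372.1642 -91.5464  -8.9816]
top brake_hinge [329. 242.] 0.71 [0.6224 0.0146 0.036 ] d_tool mm [102.2815   0.5464  -9.0563]
top drawer_front [298. 325.] 0.69 [0.4499 0.0789 0.051 ] d_tool mm [ 203.8677 -152.9337  -23.9918]
```

View pics/e_wrist.png

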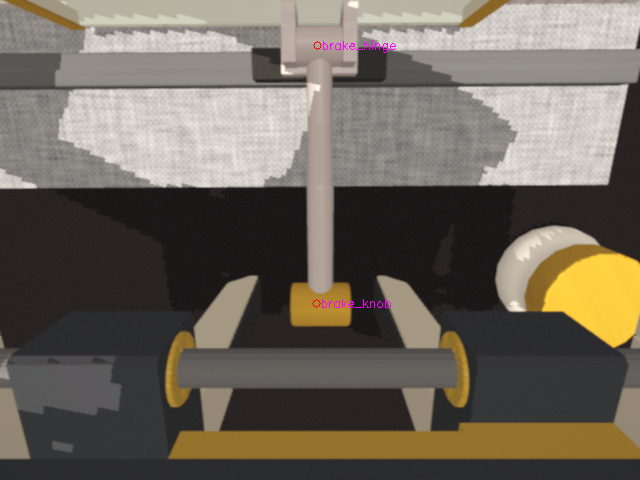

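The wrist view shows the lever down, with the knob at (320,303) free between the open fingers. I'll go to the drawer front.

Emit:
step_arm(deltas=[{"offset": [0,0,-3],"roll": 0},{"offset": [0,0,-3.8],"roll": 0},{"offset": [0,0,-3.8],"roll": 0},{"offset": [0,0,-3.8],"roll": 0},{"offset": [2.96,-2.67,0],"roll": 0},{"offset": [2.96,-2.67,0],"roll": 0},{"offset": [2.96,-2.67,0],"roll": 0},{"offset": [2.96,-2.67,0],"roll": 0},{"offset": [2.96,-2.67,0],"roll": 0},{"offset": [2.95,-2.67,0],"roll": 0},{"offset": [2.95,-2.68,0],"roll": 0},{"offset": [0,0,0],"roll": 0}])

```text
t: 15.9
tool_pos: [0.4148, 0.0753, 0.1712]
orientation: [1.952, 2.462, 0.001]
force: [0.7, 0.4, -0.8]
opening: 0.0547
```

Emit:
step_arm(deltas=[{"offset": [0,0,0],"roll": 0},{"offset": [0,0,0],"roll": 0},{"offset": [0,0,0],"roll": 0},{"offset": [0,0,0],"roll": 0}], fingers=0)

```text
t: 16.4
tool_pos: [0.4163, 0.0738, 0.171]
orientation: [-1.955, -2.459, 0.001]
force: [0.5, -0.4, 0.3]
opening: 0.0194
```

```bash
python3 c.py g wrist,top
```

```text
t 16.4 tcp [0.4163 0.0738 0.171 ] tooly yaw 0.22735103567205428 F_tool [-0.5555  0.4267 -0.2854] open 0.01935853161637349
wrist brake_knob [514. 440.] 0.84 [ 0.5823 -0.0245  0.124 ] d_tool mm [-133.1913  139.5191   46.9085]
wrist drawer_front [368. 227.] 0.65 [0.4557 0.086  0.051 ] d_tool mm [  2.9307  41.1576 119.9638]
wrist caddy_top [550. 243.] 0.81 [0.5782 0.1111 0.085 ] d_tool mm [ -0.2045 166.1033  85.9003]
top brake_knob [370. 231.] 0.87 [ 0.6328 -0.0623  0.124 ] d_tool mm [-181.437   180.2211   46.886 ]
top brake_hinge [327. 240.] 0.57 [0.6264 0.0182 0.036 ] d_tool mm [-101.5504  192.2047  134.8831]
top drawer_front [294. 324.] 0.56 [0.4517 0.0876 0.051 ] d_tool mm [  5.472   37.6395 119.9657]
top caddy_top [284. 263.] 0.97 [0.5734 0.1077 0.085 ] d_tool mm [ -2.4245 160.7064  85.9029]
```

View pics/g_wrist.png

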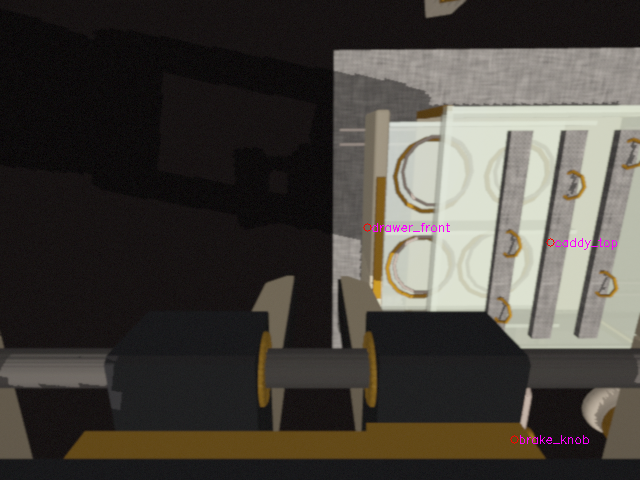

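Emit:
step_arm(deltas=[{"offset": [0.2,0,4],"roll": 0},{"offset": [0,0,4],"roll": 0},{"offset": [0,0,4.5],"roll": 0},{"offset": [0,0,0],"roll": 0},{"offset": [0,1,0],"roll": 0},{"offset": [0,0.3,0],"roll": 0},{"offset": [0,0,0],"roll": 0}])

```text
t: 17.77
tool_pos: [0.4301, 0.0792, 0.0478]
orientation: [1.953, 2.458, 0.003]
force: [-0.3, 0.4, -0.0]
opening: -0.0
```

```bash
python3 f.py|head -1
```

```text
t 17.775 tcp [0.4301 0.0792 0.0478] F_tool [ 0.4921 -0.1531  0.001 ] open -4.601007825759157e-05
```

Emit:
step_arm(deltas=[{"offset": [0,0.2,0],"roll": 0},{"offset": [0,0.2,0],"roll": 0},{"offset": [0,0.2,0],"roll": 0},{"offset": [0,0.2,0],"roll": 0},{"offset": [0,0.2,0],"roll": 0},{"offset": [0,0.2,0],"roll": 0},{"offset": [0,0.2,0],"roll": 0},{"offset": [0,0.2,0],"roll": 0}])

```text
t: 18.77
tool_pos: [0.4438, 0.0827, 0.046]
orientation: [-1.954, -2.459, 0.001]
force: [-3.3, -0.6, 3.0]
opening: 0.0006
```

```bash
python3 f.py|head -1; python3 c.py i wrist,top
```

```text
t 18.775 tcp [0.4438 0.0827 0.046 ] F_tool [ 0.144  -3.3331 -3.0042] open 0.0006437702185830441
t 18.775 tcp [0.4438 0.0827 0.046 ] tooly yaw 0.2280241899787823 F_tool [ 0.144  -3.3331 -3.0042] open 0.0006437702185830441
wrist brake_knob [351. 300.] 0.56 [0.4455 0.1168 0.124 ] d_tool mm [ 32.8549   9.29   -77.9931]
wrist brake_hinge [560. 260.] 0.34 [0.5599 0.1233 0.036 ] d_tool mm [ 13.3027 122.3216   9.9347]
wrist drawer_front [350. 297.] 0.87 [0.4597 0.0862 0.051 ] d_tool mm [-0.2042 16.3397 -5.0007]
top brake_knob [372. 229.] 0.85 [ 0.6356 -0.0665  0.124 ] d_tool mm [-188.6239  153.07    -78.1043]
top brake_knob [182. 226.] 0.24 [0.6405 0.3033 0.124 ] d_tool mm [170.4133 241.4615 -78.1239]
top brake_hinge [328. 243.] 0.72 [0.6192 0.0163 0.036 ] d_tool mm [-104.2694  155.8626    9.9023]
top caddy_top [282. 263.] 0.72 [0.5734 0.1115 0.085 ] d_tool mm [ -1.2197 132.7592 -39.0732]
```

View pics/i_top.png

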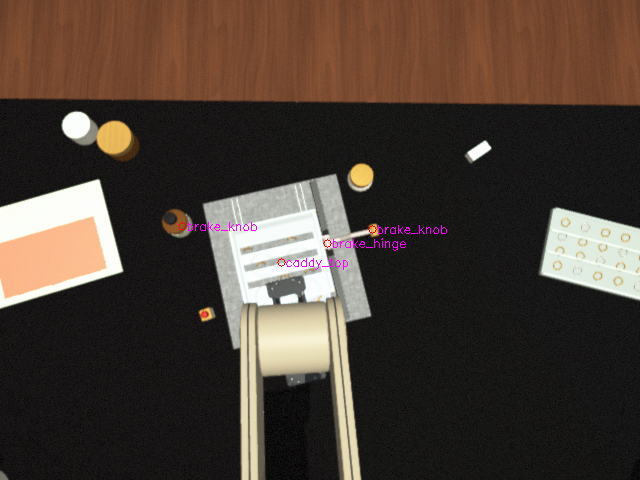

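The top view shows the lever down at (374,230). The hinge, at (328,243), hasn't shifted, and the fingers are touching the drawer front at 3 N.

Emit:
step_arm(deltas=[{"offset": [0,0.2,0],"roll": 0},{"offset": [0,0.2,0],"roll": 0},{"offset": [0,0.2,0],"roll": 0},{"offset": [0,0.2,0],"roll": 0},{"offset": [0,0.2,0],"roll": 0},{"offset": [0,0.2,0],"roll": 0},{"offset": [0,0,0],"roll": 0}])

```text
t: 20.15
tool_pos: [0.4558, 0.0855, 0.0461]
orientation: [1.954, 2.46, 0.0]
force: [-1.3, 0.5, -0.5]
opening: 0.0006
```

```bash
python3 f.py|head -1; python3 c.py j top|grep -E "hinge|knob"
```

```text
t 20.15 tcp [0.4558 0.0855 0.0461] F_tool [ 0.7696 -1.1461  0.5121] open 0.0005516606918388147
top brake_knob [374. 231.] 0.91 [ 0.6326 -0.0701  0.124 ] d_tool mm [-191.5385  137.0569  -77.9273]
top brake_hinge [327. 238.] 0.76 [0.6305 0.0176 0.036 ] d_tool mm [-105.6294  154.7702   10.085 ]
```

```bash
cat > m.py <<'E'
from h import *
import sys
p=cams.read_camera("top");im=cv2.cvtColor(p["pixels"],cv2.COLOR_RGB2BGR);cv2.imwrite("pics/now.png",im)
up=lambda i:cv2.resize(i[195:240,205:345],None,fx=8,fy=8,interpolation=cv2.INTER_CUBIC)
# caddy back edge: rows 203..224, cols 232..322
def sh(f):
    a=up(cv2.imread("pics/a_top.png"));b=up(f);t=a[64:232,200:940]
    r=cv2.matchTemplate(b,t,5);_,s,_,l=cv2.minMaxLoc(r);return (l[0]-200)/8,(l[1]-64)/8,round(s,3)
for f in ("g","i","j"): print(f,sh(cv2.imread(f"pics/{f}_top.png")))
print("now",sh(im)); print("mm/px",1000*np.linalg.norm(at_z(p,(280,215),.085)-at_z(p,(280,214),.085)))
E
python3 m.py
```

```text
g (-0.125, -0.5, 0.994)
i (-0.125, -0.625, 0.989)
j (-0.125, -0.625, 0.992)
now (-0.125, -0.625, 0.992)
mm/px 2.0620319738711124
```

Emit:
step_arm(deltas=[{"offset": [0,0.2,0],"roll": 0},{"offset": [0,0.2,0],"roll": 0},{"offset": [0,0.2,0],"roll": 0},{"offset": [0,0.2,0],"roll": 0},{"offset": [0,0.2,0],"roll": 0},{"offset": [0,0.2,0],"roll": 0}])

```text
t: 21.2
tool_pos: [0.4675, 0.0881, 0.0462]
orientation: [1.954, 2.46, 0.0]
force: [-3.3, -0.8, 2.6]
opening: 0.0005
```

```bash
python3 f.py|head -1; python3 m.py | grep now
```

```text
t 21.2 tcp [0.4675 0.0881 0.0462] F_tool [-0.0076 -3.4026 -2.6061] open 0.0004803762467575797
now (-0.125, -0.625, 0.992)
```

Emit:
step_arm(deltas=[{"offset": [0,0.15,0],"roll": 0},{"offset": [0,0.15,0],"roll": 0},{"offset": [0,0.1,0],"roll": 0}])

```text
t: 21.62
tool_pos: [0.4705, 0.0888, 0.0461]
orientation: [-1.953, -2.459, 0.002]
force: [-10.4, -1.7, 8.6]
opening: 0.0006
```

```bash
python3 f.py|head -1; python3 m.py | grep now
```

```text
t 21.625 tcp [0.4705 0.0888 0.0461] F_tool [  0.7146 -10.5004  -8.585 ] open 0.0005959039043125368
now (-0.125, -0.625, 0.991)
```

Emit:
step_arm(deltas=[{"offset": [0,0.05,0],"roll": 0},{"offset": [0,0,0],"roll": 0},{"offset": [0,0,0],"roll": 0},{"offset": [0,0,0],"roll": 0}])

```text
t: 22.18
tool_pos: [0.4705, 0.0888, 0.0461]
orientation: [-1.953, -2.458, 0.003]
force: [-10.5, -2.9, 9.4]
opening: 0.0003
```

```bash
python3 f.py|head -1; python3 m.py | grep now
```

```text
t 22.175 tcp [0.4705 0.0888 0.0461] F_tool [ -0.4554 -10.9099  -9.3635] open 0.0003128161432939849
now (-0.125, -0.625, 0.991)
```

The tool no longer moves at 11 N, well above the 4 N sliding force, and the caddy is still. I'll back off, rise and check.

Emit:
step_arm(deltas=[{"offset": [0,-0.5,0],"roll": 0},{"offset": [0,-1.5,0],"roll": 0},{"offset": [0,-2,0],"roll": 0},{"offset": [0,0,-4],"roll": 0},{"offset": [0,0,-4],"roll": 0},{"offset": [0,0,-4.5],"roll": 0},{"offset": [0,0,0],"roll": 0}])

```text
t: 23.1
tool_pos: [0.436, 0.0803, 0.1757]
orientation: [1.95, 2.454, 0.01]
force: [0.3, 0.3, -0.2]
opening: 0.0
```

```bash
python3 m.py | grep now; python3 c.py k wrist
```

```text
now (-0.125, -0.625, 0.994)
t 23.15 tcp [0.4346 0.0802 0.1732] tooly yaw 0.22798445632727632 F_tool [-0.8474  0.5401  1.1603] open 0.0007307607723875183
wrist brake_knob [491. 436.] 0.84 [ 0.5861 -0.0208  0.124 ] d_tool mm [-132.5192  124.4606   49.9558]
wrist drawer_front [382. 230.] 0.89 [0.4867 0.0922 0.051 ] d_tool mm [  0.0844  52.7905 122.4637]
wrist caddy_top [521. 242.] 0.91 [0.5783 0.1133 0.085 ] d_tool mm [ -0.1788 146.9267  88.9694]
```

View pics/k_wrist.png

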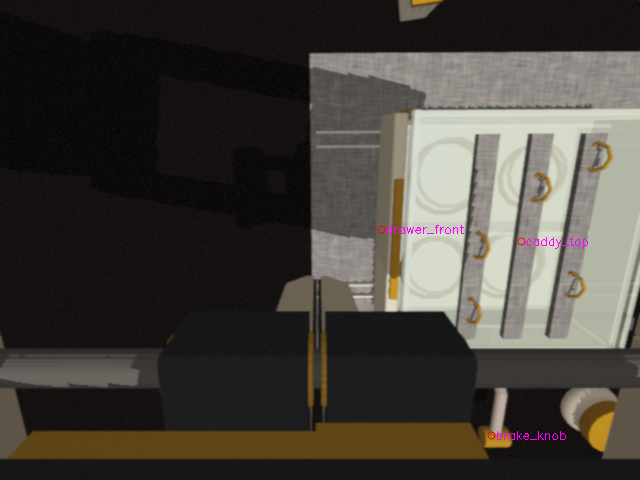

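The front at (382,230) is flush with the case. The network's points put it 94 mm from the centre, against 95 mm nominal, so the drawer is shut. Back to the knob.

Emit:
step_arm(deltas=[{"offset": [-3,2.41,0],"roll": 0},{"offset": [-3,2.41,0],"roll": 0},{"offset": [-3,2.41,0],"roll": 0},{"offset": [-3,2.41,0],"roll": 0},{"offset": [-3,2.41,0],"roll": 0},{"offset": [-3,2.41,0],"roll": 0},{"offset": [-3,2.41,0],"roll": 0},{"offset": [0,0,2.5],"roll": 0},{"offset": [0,0,2.5],"roll": 0},{"offset": [0,0,2.5],"roll": 0},{"offset": [0,0,0],"roll": 0},{"offset": [0,0,0],"roll": 0}], fingers=6)

```text
t: 24.9
tool_pos: [0.6446, -0.0864, 0.0964]
orientation: [-1.954, -2.46, 0.0]
force: [-0.9, 0.4, -0.5]
opening: 0.0601
```

```bash
sed -i 's/("brake_knob",.124)/("brake_knob",.048)/' c.py; python3 c.py l wrist
```

```text
t 24.9 tcp [ 0.6446 -0.0864  0.0964] tooly yaw 0.22800598147985104 F_tool [ 0.6091 -0.8107  0.4683] open 0.0601226225469732
wrist brake_knob [318. 251.] 0.74 [ 0.6447 -0.0801  0.048 ] d_tool mm [ 6.0519  1.5059 48.4299]
wrist brake_hinge [318.  75.] 0.89 [0.6216 0.0177 0.036 ] d_tool mm [106.6292   1.0383  60.4325]
```

View pics/l_wrist.png

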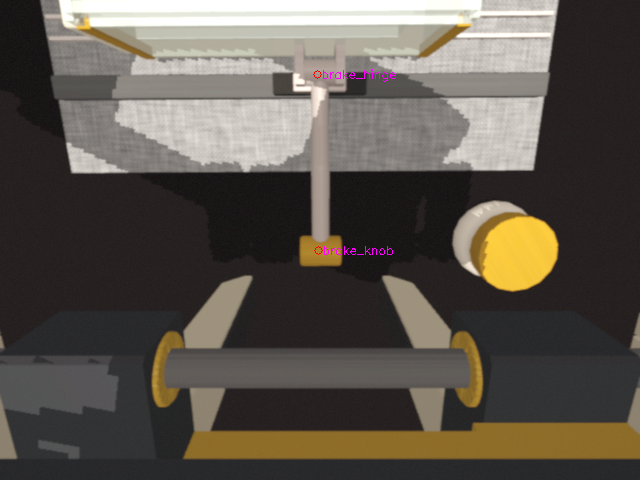

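The knob at (320,251) is between the jaws and a few mm towards the caddy. I'll correct for that, descend and grip.

Emit:
step_arm(deltas=[{"offset": [0.4,0.1,2],"roll": 0},{"offset": [0,0,2.4],"roll": 0},{"offset": [0,0,2.4],"roll": 0},{"offset": [0,0,0],"roll": 0},{"offset": [0,0,0],"roll": 0}])

```text
t: 25.78
tool_pos: [0.6447, -0.0821, 0.0283]
orientation: [1.954, 2.46, 0.0]
force: [0.3, -0.9, 0.1]
opening: 0.0597
```

Emit:
step_arm(deltas=[{"offset": [0,0,0],"roll": 0},{"offset": [0,0,0],"roll": 0},{"offset": [0,0,0],"roll": 0},{"offset": [0,0,0],"roll": 0},{"offset": [0,0,0],"roll": 0},{"offset": [0,0,0],"roll": 0},{"offset": [0,0,0],"roll": 0}], fingers=0, grip_force=40)

```text
t: 26.65
tool_pos: [0.6456, -0.0821, 0.0287]
orientation: [1.953, 2.459, 0.002]
force: [5.4, 2.0, 0.2]
opening: 0.0234
```

```bash
python3 f.py
```

```text
t 26.65 tcp [ 0.6456 -0.0821  0.0287] F_tool [ 0.7184  5.6834 -0.1523] open 0.023429411745771192
d [-49.1466   0.7212  79.3971] angle 0.9674472276094312 r 99.51917647945909 F_tang 0.21385952990565307 F_rad -0.7025038670461687
```

Emit:
step_arm(deltas=[{"offset": [0,0.1,0],"roll": 0},{"offset": [0.05,0,-0.4],"roll": 0},{"offset": [0.06,0,-0.4],"roll": 0},{"offset": [0.17,0,-0.79],"roll": 0},{"offset": [0.24,0,-0.78],"roll": 0},{"offset": [0.3,0,-0.76],"roll": 0},{"offset": [0.36,0,-0.73],"roll": 0},{"offset": [0,0,0],"roll": 0}])

```text
t: 27.65
tool_pos: [0.6422, -0.0687, 0.0667]
orientation: [-1.952, -2.458, -0.001]
force: [-2.5, 7.8, -11.5]
opening: 0.024
```

```bash
python3 f.py; python3 m.py | grep now
```

```text
t 27.65 tcp [ 0.6422 -0.0687  0.0667] F_tool [ 8.1732 -0.6304 11.4892] open 0.023960007013082228
d [-35.479    0.6219  41.3031] angle 0.5540042010216659 r 97.40253957233475 F_tang -6.1643235379047105 F_rad -12.680816926889834
now (-0.125, -0.375, 0.962)
```

Emit:
step_arm(deltas=[{"offset": [0.6,0,-0.4],"roll": 0},{"offset": [0.6,0,-0.5],"roll": 0},{"offset": [0.6,0,-0.55],"roll": 0},{"offset": [0,0,0],"roll": 0}])

```text
t: 28.2
tool_pos: [0.6407, -0.0542, 0.0842]
orientation: [1.951, 2.455, 0.001]
force: [-0.0, -4.7, -4.7]
opening: 0.0234
```

```bash
python3 f.py; python3 m.py | grep now
```

```text
t 28.2 tcp [ 0.6407 -0.0542  0.0842] F_tool [-4.5112 -1.0972  4.7252] open 0.023383207452957713
d [-20.8236   2.3394  23.9924] angle 0.3191106768281976 r 95.46177101846868 F_tang -6.530396105266869 F_rad 0.17863169528100137
now (-0.375, -1.125, 0.937)
```

Emit:
step_arm(deltas=[{"offset": [0.55,0,-0.57],"roll": 0},{"offset": [0.6,0,-0.53],"roll": 0},{"offset": [0.63,0,-0.48],"roll": 0},{"offset": [0,0,0],"roll": 0}])

```text
t: 28.75
tool_pos: [0.6361, -0.0365, 0.0992]
orientation: [1.952, 2.456, 0.001]
force: [0.4, -4.3, -4.0]
opening: 0.0237
```

```bash
python3 f.py; python3 m.py | grep now
```

```text
t 28.75 tcp [ 0.6361 -0.0365  0.0992] F_tool [-4.2279 -0.5894  4.0266] open 0.02368037783301699
d [-2.6253  1.9665  8.9522] angle 0.0705646151591478 r 94.96297642176539 F_tang -5.750742688028561 F_rad -1.008852574650422
now (-0.25, -0.875, 0.903)
```

Emit:
step_arm(deltas=[{"offset": [0.45,0,-0.28],"roll": 0},{"offset": [0.25,0,-0.15],"roll": 0},{"offset": [0,0,0],"roll": 0}])

```text
t: 29.18
tool_pos: [0.6346, -0.0301, 0.1032]
orientation: [1.952, 2.456, 0.001]
force: [1.3, -7.6, -2.6]
opening: 0.0236
```

```bash
python3 f.py
```

```text
t 29.175 tcp [ 0.6346 -0.0301  0.1032] F_tool [-7.6736 -0.463   2.6457] open 0.023576611022229535
d [3.9814 1.9273 4.8572] angle -0.011278318286032984 r 95.02859578943941 F_tang -7.995038197848666 F_rad 1.4011981276082357
```

Emit:
step_arm(deltas=[{"offset": [0.35,0,-0.2],"roll": 0},{"offset": [0,0,0],"roll": 0}])

```text
t: 29.42
tool_pos: [0.6338, -0.0267, 0.1052]
orientation: [1.953, 2.456, 0.001]
force: [0.6, -6.8, -2.5]
opening: 0.0238
```

```bash
python3 f.py; python3 m.py | grep now
```

```text
t 29.425 tcp [ 0.6338 -0.0267  0.1052] F_tool [-6.7378 -0.9847  2.4923] open 0.02381143602212977
d [7.4889 1.9118 2.9123] angle -0.05345665624924578 r 95.11635205128438 F_tang -7.141301543380147 F_rad 0.7818193907702478
now (-0.25, -0.875, 0.899)
```

Emit:
step_arm(deltas=[{"offset": [0.35,0,-0.2],"roll": 0},{"offset": [0,0,0],"roll": 0}])

```text
t: 29.72
tool_pos: [0.6329, -0.0231, 0.107]
orientation: [1.953, 2.456, 0.001]
force: [1.0, -5.9, -4.2]
opening: 0.0234
```

```bash
python3 f.py; python3 c.py n side,wrist | grep knob; python3 - <<'E'
import sys; sys.path.insert(0,'.')
from h import *
a=cv2.imread('pics/n_wrist.png');b=cv2.imread('pics/n_side.png')[180:330,240:440]
cv2.imwrite('pics/n.png',np.hstack([cv2.resize(a,(400,300)),cv2.resize(b,(400,300))]))
E
```

```text
t 29.725 tcp [ 0.6329 -0.0231  0.107 ] F_tool [-5.9921 -0.3541  4.2331] open 0.023369734112181663
d [11.1282  1.8391  1.0374] angle -0.0964443983302039 r 95.25495374946297 F_tang -7.197905156278326 F_rad -1.419307758030747
side brake_knob [328. 215.] 0.52 [ 0.6874 -0.1202  0.048 ] d_tool mm [-106.6863   31.0773   59.3859]
wrist brake_knob [314. 322.] 0.87 [ 0.6425 -0.0699  0.048 ] d_tool mm [-47.6072  -1.3631  59.1552]
```

View pics/n.png

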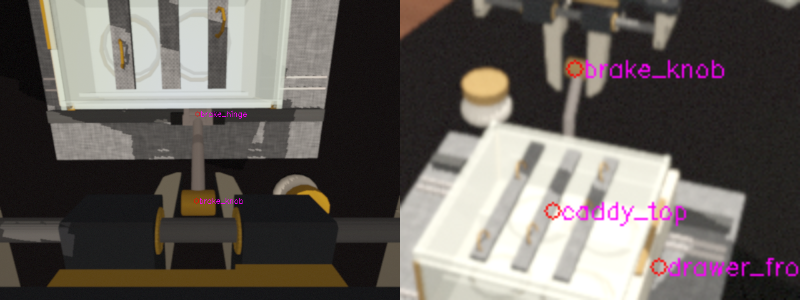

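```bash
cat > k.py <<'E'
from h import *
np.set_printoptions(precision=4,suppress=True)
ps=[cams.read_camera(c) for c in("side","wrist","top")]
u=np.array([np.cos(.228),np.sin(.228),0]); n=np.array([u[1],-u[0],0]); H=np.array([.6232,.0145,.036])
for p in ps:
    for x in cams.pinpoint(p,"brake_knob")[:1]:
        o,d=ray(p,x["xy"]); X=o+d*(((H+.002*u-o)@u)/(d@u)) if abs(d@u)>.25 else None
        print(np.round(x["xy"]),round(x["score"],2), None if X is None else ((X-H)@n*1000,X[2]*1000,"angle",1.054-np.arctan2(X[2]-.036,(X-H)@n)))
ob=[(p,cams.pinpoint(p,"brake_knob")[0]["xy"]) for p in ps[:2]]
X=tri(ob);print("tri",X,"out",(X-H)@n*1000,"angle",1.054-np.arctan2(X[2]-.036,(X-H)@n),[np.linalg.norm(proj(p,X)-xy) for p,xy in ob])
E
python3 k.py
```

```text
[328. 211.] 0.56 None
[313. 324.] 0.79 None
tri [ 0.6329 -0.0254  0.1328] out 41.10423894256997 angle -0.1153603279189932 [np.float64(0.3010610617675961), np.float64(1.3632876010134884)]
```

Emit:
step_arm(deltas=[{"offset": [-0.2,0,0.12],"roll": 0},{"offset": [0,0,0],"roll": 0}])

```text
t: 30.88
tool_pos: [0.6338, -0.0239, 0.1065]
orientation: [1.952, 2.457, 0.004]
force: [-0.0, -1.1, 6.0]
opening: 0.0235
```

```bash
python3 f.py
```

```text
t 30.875 tcp [ 0.6338 -0.0239  0.1065] F_tool [-1.0305 -0.2336 -5.9665] open 0.023536628079459873
d [10.1707  2.5181  1.6136] angle -0.08478300912086412 r 95.12612735662667 F_tang 1.5623999729345497 F_rad 5.849814305207482
```

Emit:
step_arm(deltas=[{"offset": [0,0,0],"roll": 0},{"offset": [0,0,0],"roll": 0},{"offset": [0,0,0],"roll": 0},{"offset": [0,0,0],"roll": 0},{"offset": [0,0,0],"roll": 0}], fingers=6)

```text
t: 31.5
tool_pos: [0.632, -0.0239, 0.104]
orientation: [-1.954, -2.46, 0.0]
force: [0.1, -0.8, 0.0]
opening: 0.0599
```

Emit:
step_arm(deltas=[{"offset": [0,0,-1.5],"roll": 0},{"offset": [0,0,-3],"roll": 0},{"offset": [0,0,-3],"roll": 0},{"offset": [0,0,0],"roll": 0},{"offset": [0,0,0],"roll": 0}])

```text
t: 32.12
tool_pos: [0.632, -0.024, 0.179]
orientation: [1.954, 2.46, 0.0]
force: [0.3, -0.6, 0.1]
opening: 0.0602
```

```bash
python3 f.py; python3 k.py; python3 m.py | grep now; python3 - <<'E'
import sys; sys.path.insert(0,'.')
from h import *
g=lambda c:cv2.cvtColor(cams.read_camera(c)["pixels"],cv2.COLOR_RGB2BGR)
w,s,t=g("wrist"),g("side"),g("top");a=cv2.imread('pics/a_side.png')
r=lambda i:cv2.resize(i,(400,300))
cv2.imwrite('pics/o.png',np.vstack([np.hstack([r(w),r(t[150:360,180:460])]),np.hstack([r(s[180:390,230:510]),r(a[180:390,230:510])])]))
E
```

```text
t 32.125 tcp [ 0.632 -0.024  0.179] F_tool [-0.6473  0.1176 -0.0973] open 0.06015129810899341
d [ 10.5375   0.8153 -70.9469] angle -0.27344234632680786 r 163.77242764642708 F_tang -0.6047564661569786 F_rad 0.2504296185243929
[329. 218.] 0.73 None
[318. 267.] 0.85 None
tri [ 0.6356 -0.0346  0.1108] out 50.676996629941996 angle 0.07875783801407421 [np.float64(0.4024228000349399), np.float64(1.164403756652438)]
now (-0.25, -1.0, 0.878)
```

View pics/o.png

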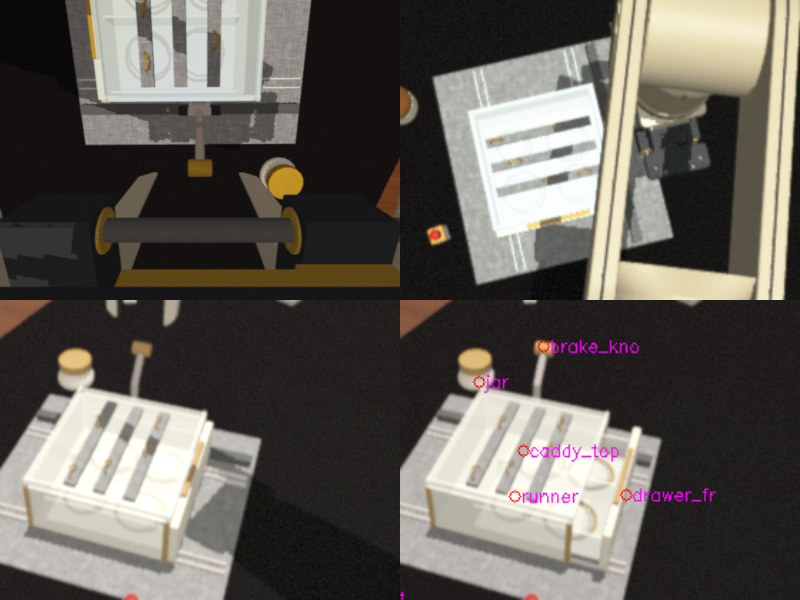

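```bash
python3 - <<'E'
from h import *
p=cams.read_camera("side");im=cv2.cvtColor(p["pixels"],cv2.COLOR_RGB2BGR)
def cen(i):
    h=cv2.cvtColor(i[203:224,318:342],cv2.COLOR_BGR2HSV);m=(h[...,0]>8)&(h[...,0]<28)&(h[...,1]>110)&(h[...,2]>70)
    y,x=np.nonzero(m);return x.mean()+318,y.mean()+203,y.min()+203,y.max()+203,len(x)
print(cen(cv2.imread("pics/a_side.png")),cen(im))
u=np.array([np.cos(.228),np.sin(.228),0]); n=np.array([u[1],-u[0],0]); H=np.array([.6232,.0145,.036])
for sx in (0,.003):
  for t in (0,.1,.2): print(sx,t,proj(p,H+sx*u+.1016*(np.cos(1.054-t)*n+np.sin(1.054-t)*np.array([0,0,1]))))
E
```

```text
(np.float64(330.1623931623932), np.float64(213.34188034188034), np.int64(208), np.int64(220), 117) (np.float64(328.90076335877865), np.float64(213.1908396946565), np.int64(208), np.int64(219), 131)
0 0 [329.55146745 212.42211852]
0 0.1 [330.80521879 212.31998333]
0 0.2 [331.9349166  212.73079659]
0.003 0 [328.05695678 212.1409339 ]
0.003 0.1 [329.32638942 212.04205338]
0.003 0.2 [330.47170759 212.45562562]
```

```bash
python3 - <<'E'
from h import *
p=cams.read_camera("wrist");im=cv2.cvtColor(p["pixels"],cv2.COLOR_RGB2BGR)
h=cv2.cvtColor(im[240:295,290:350],cv2.COLOR_BGR2HSV);m=(h[...,0]>8)&(h[...,0]<28)&(h[...,1]>110)&(h[...,2]>50)
y,x=np.nonzero(m);print("brass",x.mean()+290,y.mean()+240,len(x),cams.pinpoint(p,"brake_knob")[0]["xy"],cams.pinpoint(p,"brake_hinge")[:1])
u=np.array([np.cos(.228),np.sin(.228),0]); n=np.array([u[1],-u[0],0]); H=np.array([.6232,.0145,.036])+.003*u
print("hinge",proj(p,H))
for t in (0,.1,.2,.3): print(t,proj(p,H+.1016*(np.cos(1.054-t)*n+np.sin(1.054-t)*np.array([0,0,1]))))
E
```

```text
Traceback (most recent call last):
IndexError: list index out of range
```

```bash
python3 - <<'E'
from h import *
p=cams.read_camera("wrist");im=cv2.cvtColor(p["pixels"],cv2.COLOR_RGB2BGR)
h=cv2.cvtColor(im[240:295,290:350],cv2.COLOR_BGR2HSV);m=(h[...,0]>8)&(h[...,0]<28)&(h[...,1]>110)&(h[...,2]>50)
y,x=np.nonzero(m);print("brass",x.mean()+290,y.mean()+240,y.min()+240,y.max()+240,len(x))
for k in ("brake_knob","brake_hinge"): print(k,[(r["xy"],r["score"]) for r in cams.pinpoint(p,k)])
u=np.array([np.cos(.228),np.sin(.228),0]); n=np.array([u[1],-u[0],0]); H=np.array([.6232,.0145,.036])+.003*u
print("hinge",proj(p,H))
for t in (0,.1,.2,.3): print(t,proj(p,H+.1016*(np.cos(1.054-t)*n+np.sin(1.054-t)*np.array([0,0,1]))))
E
```

```text
brass 319.3083778966132 268.20766488413545 254 282 1122
brake_knob [([315.6, 269.3], 0.56)]
brake_hinge [([315.2, 174.1], 0.78)]
hinge [319.82962068 177.59000992]
0 [320.74825074 272.62952897]
0.1 [320.63683526 281.86786445]
0.2 [320.52255412 289.25228553]
0.3 [320.40755415 294.83653449]
```

```bash
python3 -c "
from plant import robot
s=robot.read_state();print(s['t'],s['force']);robot.close_job()"
```

```text
33.025 [-0.34301003  0.66109128  0.52063194]
the job is handed in; nothing more can be done
```

The job is handed in at about 33 s, with all three steps done; the close-out reported no verdict.

- **Brake on:** I pinched the knob and followed its arc down. The force along the path rose from about 5.5 N to 12.7 N, inside the 9–14 N window. After I opened the fingers, the lever stayed down. I could not measure the foot's force on the rail directly.
- **Drawer shut:** I pushed with closed fingers until the drawer stopped against a hard stop at about 11 N sideways (about 14 N in total), with no caddy movement visible. Afterwards the wrist picture put the drawer front 94 mm from the caddy's centre, against 95 mm nominal.
- **Brake off:** I re-gripped the knob, swung the lever back up and let go. My last close look puts the lever angle near 0 rad. The wrist sensor reads about zero, with the fingertips about 45 mm above the knob.
- **Caddy and loose items:** The caddy ended about 2–3 mm from its start. The jar and lipstick look unmoved in the last pictures; the scent bottle was mostly out of frame there, and nothing went near it.

**Checks that disagreed:**
- **Lever angle:** Two-camera estimates of the knob were noisy, giving −0.12 rad while gripped and +0.08 rad after release. The side view hardly shows the angle, so I relied on the wrist view.
- **No clear stop on the way up:** The force did not rise sharply at the top of the stroke. The pads may have slipped, or the caddy may have tipped slightly. After release the lever and caddy looked normal.

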